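Feel the bead slide's brake bite and note it on the scale

ROBOT

A 7-joint arm with a two-finger parallel gripper is mounted at the origin on the work surface. World frame = base frame: x ahead of the robot, y to its left, z up, the work surface at z = 0. Lengths are in m, angles in degrees, forces in N, time in s.
With the tool pointing down it reaches from about 0.35 to 0.775 m from the base axis. Payload 3.1 kg.
Tool frame: the origin (TCP) lies on the centre line of the jaws, within the pads' length; the fingertips stand 17 mm ahead of it and the grasp point (between the pads) lies 2 mm behind it (robot.tip_reach is the distance from the TCP to the fingertips, in m); z points along the fingers, y is the line along which they close (so a half turn about z gives the same grasp; the last joint's range is limited). The gripper opens to 85 mm and grips with 20 to 120 N. Pads are 22 mm wide; open, the fingers measure 114 mm over their backs; the gripper's body (76 mm by 85 mm) begins 54 mm behind the grasp point. The pads swing forward as they close: fully open they stand 13 mm farther back than shut.
Start: joints at [62.412, 17.813, 0.802, 86.603, -0.252, 75.585, -1.558], TCP at [0.234, -0.498, 0.248] pointing down, gripper open.
Joint ranges: [-154.91, 154.91], [-16.99, 109.72], [-72.82, 74.43], [7.12, 147.25], [-82.49, 262.49], [11.32, 116.49], [-174.64, 174.64]. Speed limits (degrees/s): [159.86, 159.86, 180, 180, 180, 180, 180].

INTERFACE

Orientations are given as [roll, pitch, yaw] about the fixed x, y, z axes, in that order (R = Rz(yaw) Ry(pitch) Rx(roll)).
In Python, from station import robot, fingers, vision, workorder, recognise gives the robot as it stands. Calls block until the motion is done:
- robot.move_to(position, orientation): joint-space move of the TCP to a pose.
- robot.line_to(position, orientation=None, velocity=0.15, f_stop=None): straight line of the TCP; orientation=None keeps the orientation; velocity is the mean speed in m/s. With f_stop (N) it stops when the force on the tool has changed by that much, and returns True; else False.
- robot.move_j(angles): joint-space move.
- fingers.gripper_to(opening, force=None): opening from 0.0 (shut) to 1.0 (fully open); force is the grip in N (None keeps the last); returns when the fingers have stopped.
- robot.pause(seconds).
- robot.inverse_kinematics(position, orientation): joint angles nearest the present ones, or None.
- vision.grab_frame(name): name is "scene" or "top"; returns the picture (480x640x3 uint8, red, green, blue); there is no depth.
- vision.calibration(name): a dict with "mtx" (3x3 intrinsics, pixels), "extrinsics" (4x4, takes a point from world to camera coordinates). Camera axes: x right, y up, looking along -z (the intrinsics and any distortion apply to the point x, -y, -z); pixel columns grow to the right and rows downward; lengths in m; the calibration is good to about 2 mm. A picture is of the moment at which its call begins. calibration takes no time and is no camera call.
A pose or a line that the arm cannot do raises robot.PlanningError and nothing moves.
- workorder.close_job(): hands the job in; it is judged then, once.
Trained networks look in the newest picture that a camera, given by its name, has taken for a name from the list of things; names that differ only in an ending like _2 or _b are one class to them, and where a whole thing is asked for, a point or a joint stands for the part that bears it (a point fixed in the world has none). Each returns a list of dicts, best first, with "p" (0 to 1); they miss things now and then, are a little off and sometimes report something else, mostly with a low value. They report only what shows in the picture. A call takes as long as a camera call.
- recognise(label, camera): "rect" ([centre column, centre row, width, height] in pixels, round what is visible of it).
Readings, each from a call of its own:
- robot.current_time_s(): time.
- robot.current_joint_positions(): joint angles.
- robot.current_dq(): joint speeds.
- robot.current_joint_torque(): joint torques, N m.
- robot.current_tool_pos(): TCP position.
- robot.current_eef_rot(): TCP orientation.
- robot.current_contact_force(): force on the tool from outside, world axes, zero at the start.
- robot.current_torque(): the same for the moment, N m.
- robot.current_finger_gap(): opening from 0.0 (shut) to 1.0 (fully open).
- robot.current_gripper_force(): force on a finger pad.
Only numpy, scipy, OpenCV 4.12 (cv2) and the standard library are available. Lean on these libraries where they do the work, as an engineer would, in place of code of your own. Each camera call takes 0.05 s, during which the arm holds its last target. There are 200 camera calls.

TASK

Check the brake of the bead slide: press its round green lever pad gently down until the resistance clearly firms up, hold it there a moment without forcing it, and let the lever come all the way back up. The lever leaves a red tell-tale standing where it got to; note that reading by sliding the violet marker along its wires until it stands level with the tell-tale's red flag, and let go. Do not touch the tell-tale, and leave the other things on the ledge where they are.

Things in the scene. Friction and masses are not known exactly. Their poses are not given: they have to be found in the camera images.
- station: Wooden bead slide with brake gauge, fixed, placed anew each time. Origin: underside, on the lever's centre line; at yaw 0 x points away from the robot, y left, z up. Plinth x -65 to 135 mm, y -115 to 185. Front deck at z 30 mm: tell-tale runs along y at x 0, marker at x -44, scale marks each 10 mm between. Bead groove at x 75 to 125, up to z 160; catch tray x 58 to 142, y 128 to 212.
- axle (a point): Centre of the blue brake drum (diameter 90 mm; with its cheeks and axle 66 mm wide along x; top 175 mm above the ledge), 130 mm above the ledge. Fixed to the station at y -60 mm; the lever turns about this axle, which lies along the station's x.
- lever (a joint): Brake lever: 0 = up at rest, grows in rad as the pad is pressed, end 0.47. A light spring (2 to 4 N at the pad) brings it back up. Somewhere between 0.14 and 0.38 rad, different each time and not visible, the brake bites: from there resistance at the pad rises about 3 N per mm. 10 to 18 N on the pad is a clear, firm press; over 22 N is forcing it.
- pad_top (a point): Centre of the top face of the lever's round green pad (diameter 48 mm, 8 mm thick), 140 mm from the axle towards the station's -y. At rest about 160 mm above the ledge, sloping 0.22 rad with its outer edge higher; it sinks about 140 mm per rad, 64 mm at most. Press from above, near its centre.
- telltale: Red tell-tale slide with a red flag (6 mm thick along y, x -24 to 12 mm of the station, top 15 mm above the deck). Origin: the flag's middle plane, on the deck; axes as the station's. The lever's foot pushes it to the station's +y, about 88 mm per rad of lever; friction leaves it there when the lever goes back.
- marker_grip (a point): Centre of the marker's upright violet grip (16 mm along x, 14 along y, 52 tall; top 100 mm, this centre 75 mm above the ledge). The marker slides only along the station's y (friction about 2 N), from the flag's start to 105 mm beyond, and stays where left. Level with the tell-tale when this point has the same y, in the station's axes, as the tell-tale's origin.

How it is judged:
By the outcome, as a careful person would: the job done as asked, in the order asked, and still so for the second after the job is handed in, with the robot touching nothing.
It also fails if it takes over 56 s, if anything falls off the work surface, if the arm or the gripper's body presses on something with over 40 N, if the wrist force passes 120 N, or if a joint passes its speed limit or range.

## Working session

There is one attempt and no reset: what is moved stays moved. The work goes in short steps, each a Python script; the robot and the scene stay as the last script left them, time stands still between calls to the robot, and variables do not carry over. Pictures are saved under pics/ and viewed, at most 10 in all, crops included, and the job is handed in when it is done.

```bash
mkdir -p pics; ls
python3 - <<'E'
from station import robot, fingers, vision, workorder, recognise
import cv2, numpy as np
for c in ("scene","top"):
    im=vision.grab_frame(c); cv2.imwrite(f"pics/{c}0.png",im[:,:,::-1])
    k=vision.calibration(c); print(c,{a:np.round(b,4).tolist() if hasattr(b,'__len__') else b for a,b in k.items()})
    for n in ("station","axle","lever","pad_top","telltale","marker_grip"):
        print(n,[(np.round(d["rect"],1).tolist(),round(d["p"],2)) for d in recognise(n,c)][:3])
print(robot.current_time_s(), robot.current_eef_rot(), robot.tip_reach)
E
```

```text
pics
scene {'mtx': [[573.449, 0.0, 315.436], [0.0, 573.449, 247.8754], [0.0, 0.0, 1.0]], 'extrinsics': [[0.0738, 0.997, 0.0226, 0.0056], [-0.6827, 0.034, 0.7299, 0.3065], [0.727, -0.0693, 0.6832, -1.3318], [0.0, 0.0, 0.0, 1.0]]}
station [([355.9, 272.5, 294.0, 173.7], 0.92)]
axle [([357.1, 270.9, 292.0, 173.9], 0.58)]
lever [([253.2, 203.4, 80.1, 31.9], 0.78), ([356.3, 271.6, 293.4, 170.2], 0.7)]
pad_top [([250.8, 199.6, 77.4, 29.8], 0.72)]
telltale [([374.1, 260.9, 16.7, 12.0], 0.75)]
marker_grip [([433.0, 236.2, 16.6, 39.7], 0.69)]
top {'mtx': [[607.8009, 0.0, 316.1249], [0.0, 607.8009, 239.1689], [0.0, 0.0, 1.0]], 'extrinsics': [[0.0301, -0.9995, 0.0043, -0.0701], [0.9976, 0.0303, 0.0628, -0.5493], [-0.0629, 0.0024, 0.998, -0.9258], [0.0, 0.0, 0.0, 1.0]]}
station [([286.6, 229.1, 288.3, 167.8], 0.58)]
axle [([285.4, 229.9, 290.7, 170.2], 0.91)]
lever [([387.5, 279.7, 89.7, 33.0], 0.61)]
pad_top [([388.1, 279.3, 91.9, 34.2], 0.88)]
telltale [([258.2, 258.3, 40.1, 20.8], 0.79)]
marker_grip [([180.2, 273.9, 21.5, 19.4], 0.62)]
0.7 [1.79994157e+02 2.48170554e-03 2.52002571e+01] 0.017
```

View pics/scene0.png

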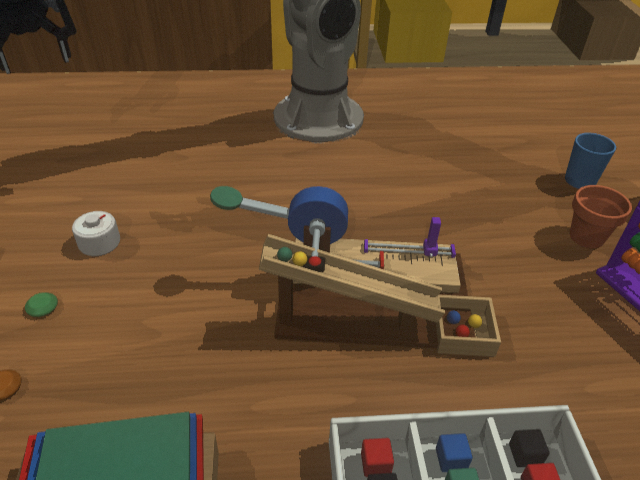

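View pics/top0.png

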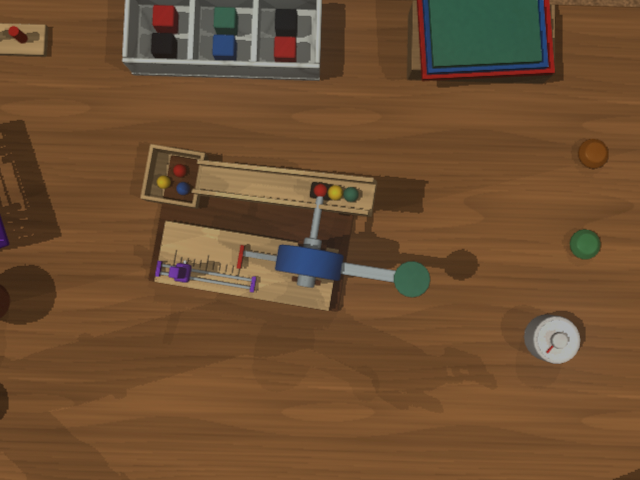

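The top view shows the pad at about (411,279), the flag at (241,256) and the grip at (180,272). In the scene view they are at (227,197), (382,260) and (434,235). The marker sits at the far +y end. Next I fit the station pose from both views.

```bash
cat > h.py <<'E'
from station import robot, fingers, vision, workorder, recognise
import cv2, numpy as np
from scipy.optimize import least_squares
def proj(P,c):
    k=vision.calibration(c); q=(np.array(k["extrinsics"])@np.r_[P,1])[:3]*[1,-1,-1]
    q=np.array(k["mtx"])@q; return q[:2]/q[2]
HUE=dict(green=(60,95,60,20),red=(-8,8,150,60),violet=(125,150,100,40))
def blob(im,col,roi):
    u,v,w,h=[int(round(a)) for a in roi]; x0,y0=u-w//2,v-h//2
    hsv=cv2.cvtColor(np.ascontiguousarray(im[y0:y0+h,x0:x0+w]),cv2.COLOR_RGB2HSV).astype(int)
    lo,hi,s,val=HUE[col]; H=hsv[...,0]; H=np.where((lo<0)&(H>90),H-180,H)
    m=((H>=lo)&(H<=hi)&(hsv[...,1]>s)&(hsv[...,2]>val)).astype(np.uint8)
    n,l,st,ce=cv2.connectedComponentsWithStats(m)
    if n<2: return None
    i=1+st[1:,4].argmax(); s=st[i]
    return ce[i]+[x0,y0], (s+[x0,y0,0,0,0]).tolist()
def st2w(s,p): 
    c,n=np.cos(s[2]),np.sin(s[2]); return np.array([s[0]+c*p[0]-n*p[1],s[1]+n*p[0]+c*p[1],p[2]])
E
python3 - <<'E'
from h import *
R={"scene":dict(pad=("green",(227,197,50,36)),flag=("red",(382,260,14,26)),grip=("violet",(434,232,22,30))),
   "top":dict(pad=("green",(411,279,56,56)),flag=("red",(241,256,20,40)),grip=("violet",(180,272,24,24)))}
M={}
for c in R:
    im=vision.grab_frame(c)
    for n,(col,roi) in R[c].items():
        b=blob(im,col,roi); print(c,n,b); M[c,n]=b[0]
W=dict(pad=lambda s:(0,-.1966,.158),flag=lambda s:(-.006,s[3],.040),grip=lambda s:(-.044,s[4],.080))
# top view sees upper grip face / flag top
zt=dict(pad=.160,flag=.043,grip=.093)
def res(s):
    r=[]
    for (c,n),m in M.items():
        p=list(W[n](s)); 
        if c=="top": p[2]=zt[n]
        r+=list(proj(st2w(s,p),c)-m)
    return np.array(r)
f=least_squares(res,[.52,-.05,-.1,.05,.15],x_scale=[.1,.1,.1,.1,.1]); print(f.x.round(4),np.degrees(f.x[2]),f.fun.round(1).reshape(-1,2).tolist())
s=f.x; print("pad",st2w(s,(0,-.1966,.16)),"grip",st2w(s,(-.044,s[4],.075)),"axle",st2w(s,(0,-.06,.13)))
print(proj(st2w(s,(-.065,-.115,.03)),"top"),proj(st2w(s,(-.065,.185,.03)),"top"),proj(st2w(s,(.142,.212,.06)),"top"))
np.save("s.npy",s)
E
```

```text
scene pad (array([226.1002045 , 196.49284254]), [211, 187, 31, 20, 489])
scene flag (array([381.55223881, 259.1641791 ]), [380, 251, 4, 18, 67])
scene grip (array([432.9869281, 232.6372549]), [424, 217, 17, 30, 306])
top pad (array([411.37230769, 278.78358974]), [394, 262, 36, 35, 975])
top flag (array([240.06382979, 256.64893617]), [237, 245, 7, 24, 94])
top grip (array([180.03514377, 272.13099042]), [169, 263, 22, 19, 313])
[ 0.5221  0.0153 -0.1419  0.0453  0.1217] -8.130025308948571 [[-0.2, -1.3], [-0.7, 0.4], [-2.7, -4.1], [-0.2, -0.3], [-0.4, -1.9], [-2.3, -1.6]]
pad [ 0.49426013 -0.17930286  0.16      ] grip [0.49572184 0.14205911 0.075     ] axle [ 0.5135781  -0.04407573  0.13      ]
[337.58991717 311.36311986] [143.50535168 277.52568103] [146.29655672 137.80012143]
```

Run:
```python
from h import *
p=np.array([.494,-.179]); o=[180,0,-7]; T=robot.tip_reach
fingers.gripper_to(0.0)
robot.move_to([*p,.26],o)
robot.line_to([*p,.170+T],o,velocity=.1)
print(robot.current_time_s(),robot.current_contact_force(),robot.current_finger_gap(),robot.current_tool_pos())
r=robot.line_to([*p,.098+T],o,velocity=.015,f_stop=12)
print(r,robot.current_contact_force(),robot.current_tool_pos(),robot.current_time_s())
robot.pause(.3); print(robot.current_contact_force(),robot.current_tool_pos())
im=vision.grab_frame("scene"); cv2.imwrite("pics/press.png",im[100:340,150:470,::-1].repeat(2,0).repeat(2,1))
```

```text
3.975 [ 0.07704411 -0.7414387   0.40531578] 0.0023664936751526446 [ 0.49449115 -0.17924841  0.18762759]
True [-2.82471869  0.27188737  9.69868673] [ 0.49446366 -0.17801599  0.12806381] 7.4667
[-2.74938873e+00  1.58080831e-03  9.91709871e+00] [ 0.49444523 -0.17805787  0.12856392]
```

View pics/press.png

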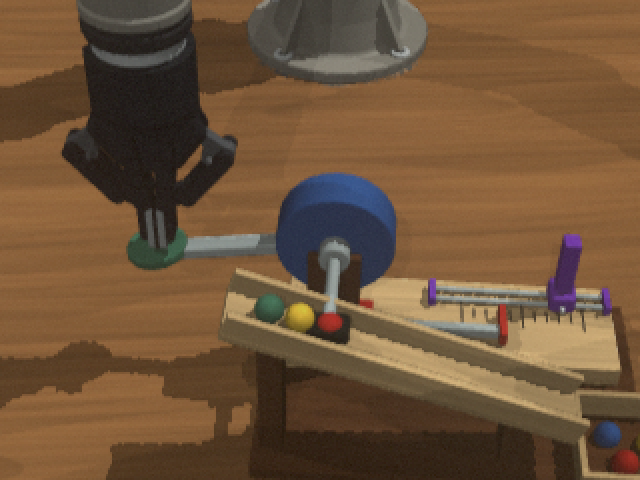

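The tips rest near the pad's centre, the lever is down and the flag has moved right. The force is about 10 N, so I'll firm it up slightly, hold and release.

Run:
```python
from h import *
p=np.array(robot.current_tool_pos()); o=[180,0,-7]
print(robot.line_to(p-[0,0,.0017],o,velocity=.005,f_stop=5))
for _ in range(4):
    robot.pause(.25); print(robot.current_contact_force().round(2),robot.current_tool_pos().round(4))
robot.line_to([p[0],p[1],.20],o,velocity=.05); print(robot.current_contact_force())
robot.line_to([p[0],p[1],.28],o,velocity=.15)
c="top"; im=vision.grab_frame(c); print(robot.current_time_s())
cv2.imwrite("pics/top1.png",cv2.resize(np.ascontiguousarray(im[200:330,130:450,::-1]),None,fx=2.5,fy=2.5,interpolation=cv2.INTER_CUBIC))
im=vision.grab_frame("scene")
cv2.imwrite("pics/sc1.png",cv2.resize(np.ascontiguousarray(im[170:350,200:500,::-1]),None,fx=2.5,fy=2.5,interpolation=cv2.INTER_CUBIC))
```

```text
False
[-2.41 -0.7  10.78] [ 0.4944 -0.1779  0.128 ]
[-1.71 -0.52 10.1 ] [ 0.4944 -0.1779  0.128 ]
[-1.76 -0.71 10.45] [ 0.4945 -0.1779  0.128 ]
[-1.42 -2.01  9.64] [ 0.4944 -0.1779  0.128 ]
[-0.18596271  0.33073395 -0.13783448]
11.6917
```

View pics/top1.png

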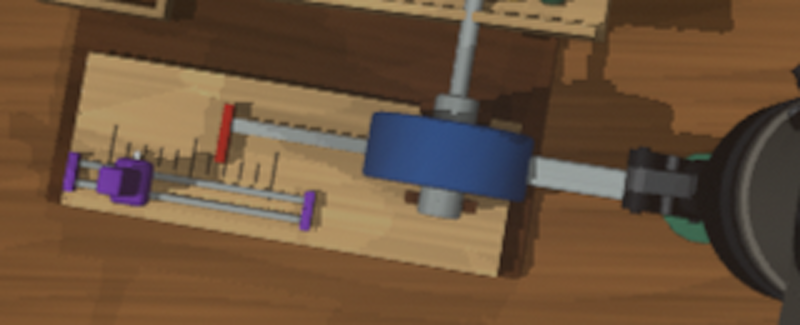

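View pics/sc1.png

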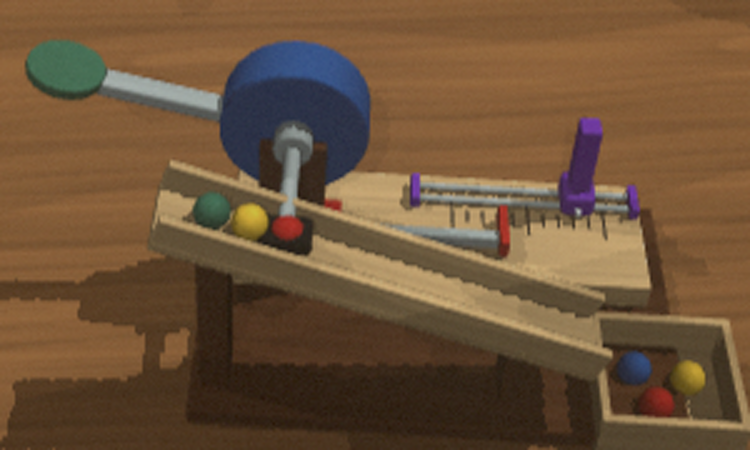

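The lever is back up and the flag has stayed at its new place. The force only just reached 10 N, so I'll press once more, a little firmer (about 14 N). Then I'll refit the pose using the violet rail ends.

Run:
```python
from h import *
o=[180,0,-7]; p=[.4945,-.1783]
robot.line_to([*p,.185],o,velocity=.15)
robot.line_to([*p,.130],o,velocity=.03,f_stop=15)
print(robot.current_contact_force().round(1))
print(robot.line_to([*p,.1250],o,velocity=.008,f_stop=16))
for i in range(5):
    F=np.mean([robot.current_contact_force() for _ in range(5)],0); print(F.round(2),robot.current_tool_pos().round(4)); robot.pause(.2)
    if i==0 and F[2]<12: robot.line_to([*p,.1240],o,velocity=.008,f_stop=6)
robot.line_to([*p,.20],o,velocity=.05)
robot.line_to([*p,.28],o,velocity=.15)
robot.move_to([.40,-.05,.32],o)
print(robot.current_time_s())
M={}
ims={c:vision.grab_frame(c) for c in("top","scene")}
cv2.imwrite("pics/top2.png",ims["top"][:,:,::-1]);cv2.imwrite("pics/scene2.png",ims["scene"][:,:,::-1])
for c,n,col,roi in [("top","flag","red",(220,253,20,40)),("scene","flag","red",(401,262,16,26)),
   ("top","e1","violet",(159,269,10,20)),("top","e0","violet",(253,284,12,22)),
   ("scene","e0","violet",(366,246,10,20)),("scene","e1","violet",(453,251,9,20)),("scene","pad","green",(227,197,50,36)),
   ("top","grip","violet",(180,272,24,24)),("scene","grip","violet",(434,232,22,30))]:
    b=blob(ims[c],col,roi); print(c,n,b)
print([(d["rect"],d["p"]) for d in recognise("telltale","top")[:1]])
```

```text
[-1.  -0.3  6.8]
False
[-2.35  0.64 11.23] [ 0.495  -0.1772  0.1268]
[-4.03  0.48 13.06] [ 0.495  -0.1771  0.126 ]
[-2.13  1.37 12.99] [ 0.495  -0.1771  0.126 ]
[-3.07  1.21 12.68] [ 0.495  -0.1771  0.126 ]
[-2.44  0.65 13.97] [ 0.495  -0.1771  0.126 ]
19.6083
top flag (array([218.74489796, 253.36734694]), [215, 242, 8, 23, 98])
scene flag (array([401.65753425, 261.26027397]), [400, 252, 5, 20, 73])
top e1 (array([157.84848485, 267.95454545]), [155, 261, 7, 15, 66])
top e0 (array([252.51785714, 283.91071429]), [250, 277, 6, 15, 56])
scene e0 (array([365.63043478, 245.30434783]), [364, 239, 4, 13, 46])
scene e1 (array([452.75      , 250.02272727]), [451, 244, 5, 13, 44])
scene pad (array([226.10612245, 196.48163265]), [211, 187, 31, 20, 490])
top grip (array([179.93632959, 271.90262172]), [169, 263, 22, 19, 267])
scene grip (array([433.125     , 233.10416667]), [424, 217, 17, 30, 288])
[([244.8, 255.1, 58.7, 22.4], 0.82)]
```

The firm press held at about 13 N. Now the geometry fit.

Run:
```python
from h import *
def tri(a,b):
    f=least_squares(lambda P:np.r_[proj(P,"top")-a,proj(P,"scene")-b],[.5,.05,.05]); return f.x,f.fun
P={}
for n,a,b in [("e0",(252.5,283.9),(365.6,245.3)),("e1",(157.85,267.95),(452.75,250.0)),("flag",(218.74,253.37),(401.66,261.26)),("flag0",(240.06,256.65),(381.55,259.16)),
  ("griptop",(174,272.8),(436.4,220)),("pad",(411.4,278.8),(226.1,196.5))]:
    P[n],r=tri(a,b); print(n,P[n].round(4),r.round(1))
d=P["e1"]-P["e0"]; yaw=np.arctan2(-d[0],d[1]); print("yaw rail",np.degrees(yaw),np.linalg.norm(d))
d=P["flag"]-P["pad"]; print("yaw pad-flag", np.degrees(np.arctan2(-d[0],d[1])))
c,s=np.cos(yaw),np.sin(yaw); R=np.array([[c,s],[-s,c]])
for n in P: print(n,(R@(P[n]-P["pad"])[:2]).round(4))
```

```text
e0 [0.4793 0.0419 0.0323] [-0.5 -0.1 -0.5  0. ]
e1 [0.4992 0.1863 0.0333] [-0.4 -0.1 -0.4  0. ]
flag [0.524  0.0945 0.0359] [-0.5 -0.1 -0.6  0. ]
flag0 [0.52   0.0618 0.0384] [-0.6 -0.1 -0.6  0. ]
griptop [0.4927 0.1482 0.095 ] [-1.1 -0.2 -1.2  0.1]
pad [ 0.4939 -0.1799  0.1553] [-0.4 -0.  -0.5 -0. ]
yaw rail -7.842603833419662 0.14573493578761987
yaw pad-flag -6.271631646177594
e0 [-0.0447  0.2177]
e1 [-0.0447  0.3634]
flag [-0.0076  0.2759]
flag0 [-0.0071  0.2429]
griptop [-0.046   0.3248]
pad [0. 0.]
```

Run:
```python
from h import *
yaw=-7.84; o=[180,0,yaw]; c,s=np.cos(np.radians(yaw)),np.sin(np.radians(yaw))
g=np.array([.4942,.1482]); d=np.array([-s,c])
fingers.gripper_to(.5)
robot.move_to([*g,.22],o)
print(robot.line_to([*g,.089],velocity=.1,f_stop=8),robot.current_tool_pos())
fingers.gripper_to(0.0,force=20)
print(robot.current_finger_gap(),robot.current_gripper_force(),robot.current_contact_force())
q=np.array(robot.current_tool_pos()); L=.3248-.2759
t=q[:2]-L*d
robot.line_to([*t,q[2]],o,velocity=.05)
print(q,robot.current_tool_pos(),robot.current_contact_force(),robot.current_time_s())
ims={c:vision.grab_frame(c) for c in("top","scene")}
a=ims["top"][225:305,130:290,::-1];b=ims["scene"][200:280,340:500,::-1]
cv2.imwrite("pics/mk.png",cv2.resize(np.vstack([a,b]),None,fx=3.7,fy=3.7,interpolation=cv2.INTER_CUBIC))
```

```text
False [0.4947961  0.14845598 0.0896888 ]
0.15171257950428432 24.166048765182495 [ 0.506047   -0.44109062  2.44174089]
[0.49453922 0.14825647 0.08952687] [0.4878679  0.09894337 0.08949566] [-0.72180876 -1.31507719  2.72746498] 24.1333
```

View pics/mk.png

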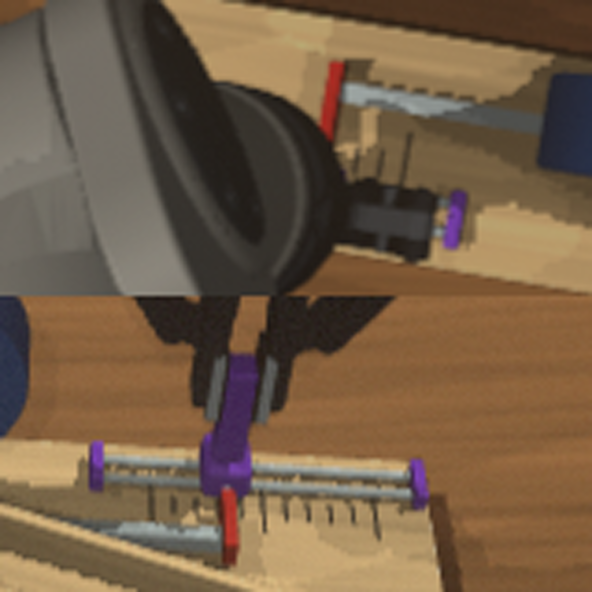

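Held in the jaws, the marker base (crop column 226) looks level with the flag (230, allowing for tick tilt of about +5). I'll release, retreat and check with clear views.

Run:
```python
from h import *
o=[180,0,-7.84]
q=np.array(robot.current_tool_pos())
fingers.gripper_to(.45)
robot.line_to([q[0],q[1],.22],o,velocity=.12)
robot.move_to([.40,-.12,.33],o)
print(robot.current_time_s())
ims={c:vision.grab_frame(c) for c in("top","scene")}
a=ims["top"][225:305,130:290,::-1];b=ims["scene"][200:280,340:500,::-1]
cv2.imwrite("pics/mk2.png",cv2.resize(np.vstack([a,b]),None,fx=3.7,fy=3.7,interpolation=cv2.INTER_CUBIC))
for c,n,col,roi in [("top","flag","red",(218,250,24,34)),("scene","flag","red",(402,264,16,26)),("top","grip","violet",(215,278,40,36)),("scene","grip","violet",(403,235,34,46))]:
    print(c,n,blob(ims[c],col,roi))
y=-np.radians(7.84)
for lab,st in (("flag",st2w),): pass
# station origin from pad triangulation
o2=np.array([.4939,-.1799])-np.array([np.cos(y)*0-np.sin(y)*-.1966,np.cos(y)*-.1966]); s=[*o2,y]
yf=.2759-.1966
for c in("top","scene"):
    print(c,"flag",proj(st2w(s,(-.006,yf,.0375)),c).round(1),"griptop",proj(st2w(s,(-.044,yf,.1)),c).round(1),"base z45",proj(st2w(s,(-.044,yf,.045)),c).round(1))
```

```text
26.8417
top flag (array([218.86170213, 252.94680851]), [216, 242, 7, 23, 94])
scene flag (array([401.55555556, 261.52777778]), [399, 253, 5, 19, 72])
top grip (array([212.20264317, 277.60792952]), [203, 269, 19, 18, 227])
scene grip (array([402.47323944, 235.47605634]), [395, 215, 15, 39, 355])
top flag [218.3 252.2] griptop [206.6 277. ] base z45 [213. 277.]
scene flag [401.2 261.3] griptop [405.  216.7] base z45 [400.7 242.1]
```

View pics/mk2.png

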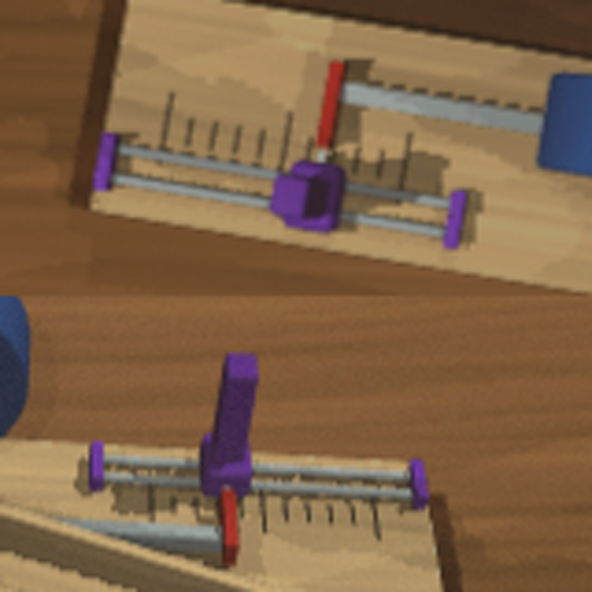

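The marker's pale pointer (top crop 322,155) continues the flag's line. Base and flag agree with the projected level positions to within about 1 mm, so I'm handing in.

```bash
python3 -c "
from h import *
print(workorder.close_job())"
```

```text
the job is handed in; nothing more can be done
None
```

The job is handed in: I pressed the brake twice (about 10 N, then a firmer 13 N hold because the first was borderline), let the lever come back up, and set the violet marker level with the red flag to within about 1 mm, at about 27 s on the robot's clock.

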